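# Find and press the bread bin's concealed release

## Task

Open the bread bin. Its release button is let in flush, in the same wood, somewhere along the middle of the front rail, so it has to be felt for: find the place that gives under a light fingertip, press it fully down so that the sprung lid comes up by itself, then take the hand away and let the lid open fully. Do not lean hard on anything, and do not pick up, knock or shift the salt and pepper pots or the other things standing about.

Things in the scene. Friction and masses are not known exactly. Their poses are not given: they have to be found in the camera images.
- bread_bin: white painted box with a wooden top, fixed; 290 deep (x), 440 wide (y), 180 mm high. Origin: centre of its underside; x from its front (robot side) to its back, y to the left along the front, z up. Its top is flat at z = 180 mm: a rigid wooden rail at the front (x = -144 to -66, whole width), the lid behind it (from x = -63). The salt and pepper pots stand on the rail's ends, y = +185 and -185 mm.
- rail_mid (a point): point on the rail's top, at x = -107, y = 0, z = 180 mm in the bin. The line through it along the bin's y is the centre line of a strip of the same wood let into the rail, 44 mm wide and 0.3 mm lower. The release button's centre is on this line, up to 60 mm left or right of this point: where is not measured. At the button the strip has a window 44 (x) by 58 mm (y); all else is rigid.
- release_button (a joint): travel of the button in m: 0 at rest, 0.007 fully down. A wooden rectangle 40 (x) by 54 mm (y), a narrow 2 mm gap all round, its top 2 mm below the rail's top at rest. Moves straight down on a spring: 1 N to start it, 4.5 N fully down, about 1 N more while it draws the catch, which frees the lid at 4 to 5 mm; it springs back when let go. (The 12 mm plugs at the rail's ends are screw covers.)
- bread_lid (a joint): angle of the lid in rad: 0 shut (held by the catch, its top level with the rail), 1.25 fully open. Wood, 197 by 404 mm, hinged along the bin's back top edge. Once freed, a damped spring swings it fully open in about 1.5 s and keeps it there. Its front edge may brush a hand that stays over the button, with a few N: it then waits, and opens when the hand has gone.
- salt_pot: white pot, 38 mm across, 55 mm high, standing loose on one end of the rail (either); origin at the centre of its underside
- pepper_pot: amber glass pot, 38 mm across, 55 mm high, standing loose on the other end of the rail; origin at the centre of its underside
- passata_jar: full jar, 72 mm across, 130 mm high, loose on the worktop to the right of the bin; origin under its centre
- bean_can: tin can, 74 mm across, 100 mm high, loose on the worktop to the right of the bin; origin under its centre
- mug: blue mug, 82 mm across, 92 mm high, handle at its +y, loose on the worktop in front of the bin's left half; origin under its centre
- small_bowl: white bowl, 130 mm across, 55 mm high, loose on the worktop to the left of the bin; origin under its centre
- wooden_spoon: wooden spoon, 260 mm long along its x, lying loose on the worktop in front of the bin's right half; origin under its middle

How it is judged:
On the way:
1. the release button is pressed down (5 mm or more of its 7 mm) (value of joint release_button above 0.005 m), for 0.1 s.
At the end, for the whole second after the job is handed in: the lid stands open (1.1 rad or more) and still, and the button has sprung back up (to within 1.5 mm) (value of joint bread_lid above 1.1 rad and velocity of joint bread_lid below 0.1 rad/s and value of joint release_button below 0.0015 m); the robot touches nothing.
It fails at once if the hand leans hard (over 60 N) on anything (contact force between any of the fingers, the arm and anything else above 60 N).
It fails at once if a pot, jar, can, mug, bowl or spoon is picked up, knocked over or shifted by more than 20 mm (distance of any of salt_pot, pepper_pot, passata_jar, bean_can, mug, small_bowl, wooden_spoon from where it was at the start of the episode above 0.02 m).
It also fails if it takes over 45 s, if anything falls off the work surface, if the arm or the gripper's body presses on something with over 40 N, if the wrist force passes 120 N, or if a joint passes its speed limit or range.

## Robot

A 7-joint arm with a two-finger parallel gripper is mounted at the origin on the work surface. World frame = base frame: x ahead of the robot, y to its left, z up, the work surface at z = 0. Lengths are in m, angles in rad, forces in N, time in s.
With the tool pointing down it reaches from about 0.35 to 0.9 m from the base axis. Payload 7.2 kg.
Tool frame: the origin (TCP) lies at the very end of the fingers, on their centre line; the grasp point (between the pads) lies 19 mm behind it (r.grip_depth is the distance from the TCP to the grasp point, in m); z points along the fingers, y is the line along which they close (so a half turn about z gives the same grasp; the last joint's range is limited). The gripper opens to 85 mm and grips with 20 to 120 N. Pads are 22 mm wide; open, the fingers measure 114 mm over their backs; the gripper's body (76 mm by 85 mm) begins 54 mm behind the grasp point. The pads swing forward as they close: fully open they stand 13 mm farther back than shut.
Start: joints at [1.23, 0.411, -0.013, 1.596, 0.006, 1.134, -0.082], TCP at [0.168, -0.602, 0.231] pointing down, gripper open.
Joint ranges: [-2.95, 2.95], [-0.29, 1.99], [-1.47, 1.44], [0.14, 2.54], [-1.03, 4.17], [0.13, 1.85], [-2.86, 2.86]. Speed limits (rad/s): [2.39, 2.39, 3.01, 3.01, 3.14, 3.14, 3.14].

## Interface

Orientations are given as a rotation vector (axis times angle).
In Python, from cell import r gives the robot as it stands.
- The arm moves only by the tool arm_command, never from a script. Its arguments are lists of equal length, an entry for each row: "linear": the shift along the tool's x, y, z in cm, a list of three; "angular": the turn, a rotation vector about the tool's x, y, z in degrees, a list of three; "claw": the closure, from -1 (fully open) to 1 (shut). A call has 1 to 10 rows; each row shifts and turns the commanded pose from where the row before left it, along the tool's axes as they then stand; what a row does not reach is not made up. A row lasts 1/12 s, in which the tool goes at most 41.7 mm and 7.16 degrees, less where a joint would pass 70% of its speed; a pose out of reach is approached as far as the arm can. A call is refused whole if a number of a shift passes 4.17 or a number of a turn 7.16, either way. A call with a gripper value outside its range is refused whole. The fingers move at their own pace and stop on an object; "grip_force" is the grip in N (left out, the last holds). Time passes only in rows, so rows that do not move let the fingers close. It gives the time, the measured TCP pose, the force, the opening and the grip force at its end, in the units of the state.
- r.state(): the state, without advancing time (a new reading comes with each control period).
- r.get_image(name): name is "scene" or "top"; returns a dict with "img" (384x512x3 uint8, red, green, blue), "z_map" (384x512 float32, m along the optical axis (not along the pixel's ray), 0 where there is no reading), "K" (3x3 intrinsics, pixels), "rvec" (rotation vector, rad) and "tvec" (3), from world to camera coordinates, as OpenCV has them. Camera axes: x right, y down, z forward; pixel columns grow to the right and rows downward; lengths in m; the calibration is good to about 2 mm. A picture is of the moment at which its call begins.
- r.finish_job(): hands the job in; it is judged then, once.
Trained networks look in a picture, given as the dict that the camera call returned (one of the last four; its "shot" number tells which), for a name from the list of things; names that differ only in an ending like _2 or _b are one class to them, and where a whole thing is asked for, a point or a joint stands for the part that bears it (a point fixed in the world has none). Each returns a list of dicts, best first, with "conf" (0 to 1); they miss things now and then, are a little off and sometimes report something else, mostly with a low value. They report only what shows in the picture. A call takes as long as a camera call.
- r.look_for(picture, name): "position" ([x, y, z] in m, in the coordinates of the camera as it stood for that picture, good to about 4 mm: the middle of the surface that is visible of it).
- r.regions_of(picture, name): "region" (384x512 bool, what is visible of it).
- r.pinpoint(picture, name): "position" ([x, y, z] in m, in the coordinates of the camera as it stood for that picture, good to about 4 mm: a listed point, or the origin of a listed thing).
The state is a dict: "time_s": time; "joint_pos": joint angles; "joint_velocities": joint speeds; "joint_efforts": joint torques, N m; "position": TCP position; "orientation": TCP orientation; "force": force on the tool from outside, world axes, zero at the start; "torque": the same for the moment, N m; "finger_gap": finger opening in m; "gripper_force": force on a finger pad.
Only numpy, scipy, OpenCV 4.12 (cv2) and the standard library are available. Lean on these libraries where they do the work, as an engineer would, in place of code of your own. Each camera call takes 0.05 s, during which the arm holds its last target. There are 200 camera calls.

## Working session

There is one attempt and no reset: what is moved stays moved. The work goes in short steps, Python scripts to look and compute and a tool call to move; the robot and the scene stay as the last step left them, time stands still between calls to the robot, and variables do not carry over. Pictures are saved under pics/ and viewed, at most 10 in all, crops included, and the job is handed in when it is done.

Besides the shell and the picture viewer there is one more tool, called by a JSON object that holds its "api" and its "payload". arm_command: Moves the arm, as the interface text tells. Its arguments: {"type":"object","properties":{"linear":{"type":"array","items":{"type":"array","items":{"type":"number"}}},"angular":{"type":"array","items":{"type":"array","items":{"type":"number"}}},"claw":{"type":"array","items":{"type":"number"}},"grip_force":{"type":"number"}},"required":["linear","angular","claw"]}

```bash
mkdir -p pics
cat > h.py <<'E'
import numpy as np, cv2
from cell import r
def w(p,c):
    R=cv2.Rodrigues(np.array(p["rvec"],float))[0]; return R.T@(np.array(c)-np.array(p["tvec"]).ravel())
def cloud(p):
    z=p["z_map"];K=p["K"];v,u=np.mgrid[:384,:512]
    P=np.stack([(u-K[0,2])*z/K[0,0],(v-K[1,2])*z/K[1,1],z],-1)
    R=cv2.Rodrigues(np.array(p["rvec"],float))[0]
    W=(P-np.array(p["tvec"]).ravel())@R; W[z==0]=np.nan; return W
E
python3 - <<'E'
from h import *
ims=[]
for n in("scene","top"):
    p=r.get_image(n); ims.append(p["img"])
    for nm in ["bread_bin","rail_mid","salt_pot","pepper_pot","passata_jar","bean_can","mug","small_bowl","wooden_spoon"]:
        for d in r.pinpoint(p,nm)[:2]: print(n,nm,w(p,d["position"]).round(4),round(d["conf"],2))
    W=cloud(p); m=(abs(W[...,2]-.18)<.006)
    q=W[m]; print(n,m.sum(),np.median(q,0))
    np.save(n+"_W.npy",W)
    cv2.imwrite(f"pics/{n}1.png",p["img"][...,::-1])
s=r.state();print(s)
E
```

```text
scene bread_bin [ 0.6072 -0.0054  0.0016] 0.86
scene rail_mid [ 0.5019 -0.0124  0.1821] 0.83
scene salt_pot [ 0.5039 -0.1963  0.1808] 0.79
scene salt_pot [ 0.4962 -0.4118  0.0072] 0.42
scene pepper_pot [0.4899 0.1784 0.1812] 0.59
scene pepper_pot [ 0.5033 -0.1966  0.1845] 0.31
scene passata_jar [ 0.4967 -0.4119  0.0062] 0.83
scene bean_can [ 0.6904 -0.4166  0.0016] 0.64
scene mug [ 0.3352  0.2672 -0.0023] 0.88
scene mug [ 0.5055 -0.1917  0.1796] 0.25
scene small_bowl [0.6676 0.4366 0.0018] 0.9
scene wooden_spoon [ 0.3217 -0.2873  0.0009] 0.65
scene 13339 [ 0.62511861 -0.01816902  0.18149979]
top bread_bin [ 6.105e-01 -1.060e-02 -1.000e-04] 0.73
top rail_mid [ 0.5051 -0.0124  0.1786] 0.59
top salt_pot [ 0.5053 -0.1969  0.1777] 0.49
top salt_pot [0.4886 0.167  0.1824] 0.42
top pepper_pot [0.489  0.1701 0.1834] 0.73
top passata_jar [ 0.3241 -0.2944 -0.0006] 0.7
top passata_jar [ 4.994e-01 -4.138e-01 -1.000e-04] 0.65
top bean_can [ 0.695  -0.4253 -0.0025] 0.67
top mug [ 0.3425  0.2642 -0.0006] 0.89
top small_bowl [ 0.6783  0.434  -0.0014] 0.94
top wooden_spoon [ 3.204e-01 -2.954e-01  3.000e-04] 0.69
top 12316 [ 0.60757749 -0.01844741  0.17987602]
{'time_s': 1.0, 'joint_pos': array([ 1.2298256 ,  0.41108825, -0.01270041,  1.5961952 ,  0.00560982,
        1.13429068, -0.08221218]), 'joint_velocities': array([ 5.80973672e-05, -1.64964285e-03,  3.24793250e-04,  4.79259095e-04,
       -2.89754740e-04, -2.09787035e-03, -1.10852279e-03]), 'joint_efforts': array([-1.01307229e-03, -6.00419068e+01,  6.80967495e-01, -2.99740559e+01,
        1.39445130e-02,  1.99597867e-03, -4.77933418e-05]), 'position': array([ 0.16836502, -0.60190557,  0.23130678]), 'orientation': array([3.11236503e+00, 4.27135300e-01, 4.80858282e-06]), 'force': array([0.29318144, 0.31858068, 0.63115076]), 'torque': array([-0.00828978, -0.00833782, -0.01714354]), 'gripper_force': 0.0, 'finger_gap': 0.08573532414983084}
```

View pics/scene1.png

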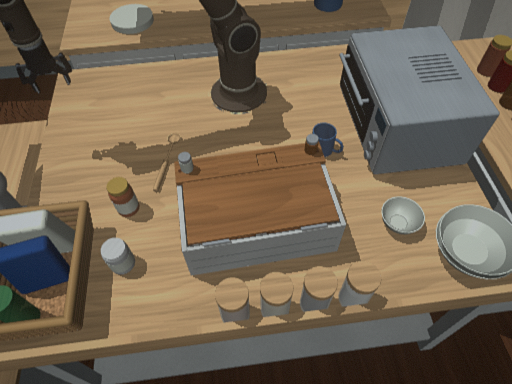

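View pics/top1.png

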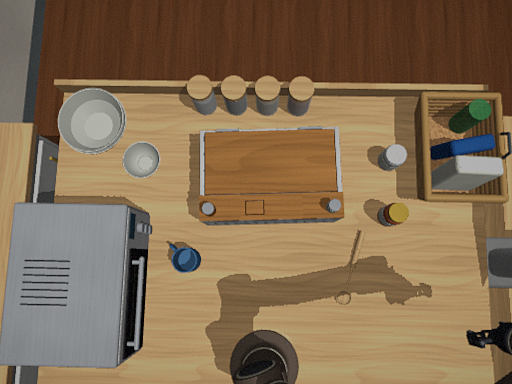

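Run:
```python
from h import *
for n in("scene","top"):
    W=np.load(n+"_W.npy"); m=abs(W[...,2]-.18)<.008
    m=cv2.morphologyEx(m.astype(np.uint8),cv2.MORPH_OPEN,np.ones((3,3)))>0
    q=W[m][:,:2].astype(np.float32)
    (c,sz,a)=cv2.minAreaRect(q); print(n,c,sz,a, cv2.boxPoints((c,sz,a)).round(3).tolist())
    q3=W[m]; A=np.c_[q3[:,:2],np.ones(len(q3))]; print(np.linalg.lstsq(A,q3[:,2],rcond=None)[0])
    # depth relief in the rail strip
R=cv2.Rodrigues(r.state()["orientation"])[0]; print(R.round(4))
```

```text
scene (0.4616561233997345, -0.04882997274398804) (0.697258472442627, 1.3663291931152344) 24.726974487304688 [[-0.14100000262260437, 0.4259999990463257], [0.4309999942779541, -0.8149999976158142], [1.0640000104904175, -0.5239999890327454], [0.49300000071525574, 0.7179999947547913]]
[-0.00099836 -0.00099965  0.18201248]
top (0.6347494125366211, -0.11373788118362427) (0.3726913332939148, 1.169800877571106) 16.789676666259766 [[0.28700000047683716, 0.3919999897480011], [0.625, -0.7279999852180481], [0.9819999933242798, -0.6200000047683716], [0.6439999938011169, 0.5]]
[ 0.00173871 -0.00223679  0.17875185]
[[ 9.630e-01  2.694e-01  0.000e+00]
 [ 2.694e-01 -9.630e-01 -1.000e-04]
 [-0.000e+00  1.000e-04 -1.000e+00]]
```

The scene shows the bin with a faint rectangular outline on the rail at about (266,159). The top view has the same outline at about (255,208), with pots at (208,209) and (334,205). I'll pin down the bin's yaw and this outline.

Run:
```python
from h import *
for n,box in(("scene",(170,140,345,190)),("top",(190,185,350,225))):
    W=np.load(n+"_W.npy"); m=(abs(W[...,2]-.18)<.008).astype(np.uint8)
    m=cv2.morphologyEx(m,cv2.MORPH_OPEN,np.ones((3,3)))
    k,l,st,_=cv2.connectedComponentsWithStats(m); i=1+st[1:,4].argmax()
    q=W[l==i][:,:2].astype(np.float32); (c,sz,a)=cv2.minAreaRect(q); print(n,c,sz,a,cv2.boxPoints((c,sz,a)).round(3).tolist())
# rectify rail plane z=.18 into metric picture, both cameras: 1 px = 0.5 mm
out=[]
for n in("top","scene"):
    p=r.get_image(n)
    ys=np.arange(.24,-.26,-.0007);xs=np.arange(.56,.44,-.0007)
    X,Y=np.meshgrid(xs,ys,indexing="ij"); P=np.stack([X,Y,X*0+.18],-1).reshape(-1,3)
    uv=cv2.projectPoints(P,np.array(p["rvec"],float),np.array(p["tvec"],float),p["K"],None)[0].reshape(*X.shape,2).astype(np.float32)
    out.append(cv2.remap(p["img"],uv[...,0],uv[...,1],cv2.INTER_CUBIC))
im=np.vstack(out);print(im.shape)
cv2.imwrite("pics/rect.png",im[...,::-1])
```

```text
scene (0.6075137853622437, -0.006872951984405518) (0.2937833070755005, 0.44019797444343567) 2.430161952972412 [[0.45100000500679016, 0.2070000022649765], [0.4699999988079071, -0.2329999953508377], [0.7639999985694885, -0.22100000083446503], [0.7450000047683716, 0.21899999678134918]]
top (0.6098190546035767, -0.009236380457878113) (0.2897062301635742, 0.43899157643318176) 2.474012851715088 [[0.4560000002384186, 0.20399999618530273], [0.4749999940395355, -0.23499999940395355], [0.7639999985694885, -0.22200000286102295], [0.7450000047683716, 0.2160000056028366]]
(344, 715, 3)
```

View pics/rect.png

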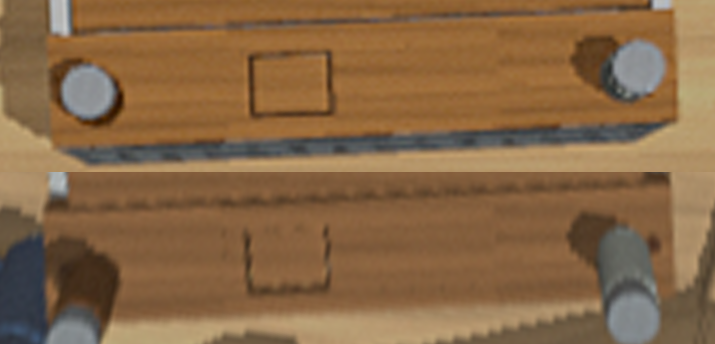

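The outline is centred near world (0.500, 0.038), about 50 mm left of rail_mid. That puts it on the strip's centre line, and its size is about 41 × 57 mm. The bin's yaw is about 2.45°. I'll close the fingers, turn the tool to line up with the bin and go above it.

{"api": "arm_command", "payload": {"linear": [[0, 0, -1.8], [0, 0, -1.8], [0, 0, -1.8], [0, 0, -1.6], [1.5, -2.6, 0], [1.5, -2.6, 0], [1.5, -2.6, 0], [1.5, -2.6, 0], [1.5, -2.6, 0], [1.5, -2.6, 0]], "angular": [[0, 0, 3.3], [0, 0, 3.3], [0, 0, 3.3], [0, 0, 3.3], [0, 0, 0], [0, 0, 0], [0, 0, 0], [0, 0, 0], [0, 0, 0], [0, 0, 0]], "claw": [1, 1, 1, 1, 1, 1, 1, 1, 1, 1], "grip_force": 20}}

```text
time_s: 1.93
position: [0.2521, -0.4408, 0.3014]
orientation: [3.14, 0.067, 0.0]
force: [-0.4, 0.2, -0.1]
finger_gap: 0.0
gripper_force: 0.0
```

{"api": "arm_command", "payload": {"linear": [[1.5, -2.6, 0], [1.5, -2.6, 0], [1.5, -2.6, 0], [1.5, -2.6, 0], [1.5, -2.6, 0], [1.5, -2.6, 0], [1.5, -2.6, 0], [1.5, -2.6, 0], [1.5, -2.6, 0], [1.5, -2.6, 0]], "angular": [[0, 0, 0], [0, 0, 0], [0, 0, 0], [0, 0, 0], [0, 0, 0], [0, 0, 0], [0, 0, 0], [0, 0, 0], [0, 0, 0], [0, 0, 0]], "claw": [1, 1, 1, 1, 1, 1, 1, 1, 1, 1]}}

```text
time_s: 2.77
position: [0.3909, -0.1747, 0.3016]
orientation: [3.14, 0.066, 0.001]
force: [-0.4, -0.6, -0.6]
finger_gap: -0.0004
gripper_force: 0.0
```

{"api": "arm_command", "payload": {"linear": [[1.5, -2.6, 0], [1.5, -2.6, 0], [1.5, -2.6, 0], [1.5, -2.6, 0], [1.5, -2.6, 0], [1.5, -2.6, 0], [1.0, -1.4, 0], [0.5, -1, 0], [0, 0, 0], [0, 0, 0]], "angular": [[0, 0, 0], [0, 0, 0], [0, 0, 0], [0, 0, 0], [0, 0, 0], [0, 0, 0], [0, 0, 0], [0, 0, 0], [0, 0, 0], [0, 0, 0]], "claw": [1, 1, 1, 1, 1, 1, 1, 1, 1, 1]}}

```text
time_s: 3.6
position: [0.4877, 0.0083, 0.3012]
orientation: [3.141, 0.069, -0.001]
force: [-0.1, -0.4, -0.2]
finger_gap: -0.0001
gripper_force: 0.0
```

{"api": "arm_command", "payload": {"linear": [[0.7, -1.5, 0], [0.6, -1.4, 0], [0, 0, 2.0], [0, 0, 2.5], [0, 0, 2.5], [0, 0, 2], [0, 0, 1], [0, 0, 0.5], [0, 0, 0], [0, 0, 0]], "angular": [[0, 0, 0], [0, 0, 0], [0, 0, 0], [0, 0, 0], [0, 0, 0], [0, 0, 0], [0, 0, 0], [0, 0, 0], [0, 0, 0], [0, 0, 0]], "claw": [1, 1, 1, 1, 1, 1, 1, 1, 1, 1]}}

```text
time_s: 4.43
position: [0.5, 0.0374, 0.1972]
orientation: [3.141, 0.066, 0.002]
force: [0.5, 0.5, -0.1]
finger_gap: 0.0
gripper_force: 0.0
```

Run:
```python
from h import *
s=r.state();print(s["position"],s["force"])
out=[]
for n in("top","scene"):
    p=r.get_image(n)
    uv=cv2.projectPoints(np.array([[.5,.038,.18]]),np.array(p["rvec"],float),np.array(p["tvec"],float),p["K"],None)[0].ravel(); u,v=uv.astype(int);print(n,uv)
    out.append(cv2.resize(p["img"][v-35:v+35,u-50:u+50],None,fx=4,fy=4,interpolation=cv2.INTER_CUBIC))
cv2.imwrite("pics/above.png",np.hstack(out)[...,::-1])
```

```text
[0.50002729 0.03740145 0.19715974] [ 0.46291358  0.45040599 -0.08212073]
top [253.69620643 207.5329576 ]
scene [265.80329478 158.47444239]
```

View pics/above.png

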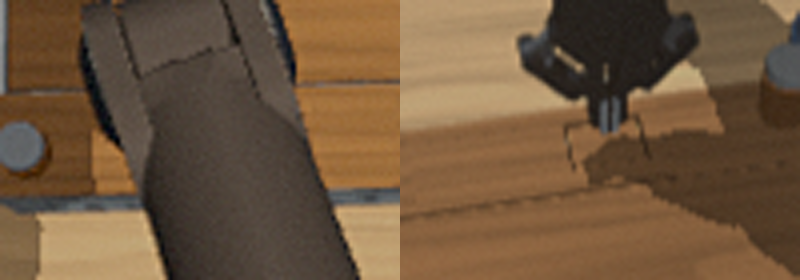

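The scene crop shows the closed fingertips at about (607,128), centred across the button outline at columns 567–648. Next I'll descend lightly and feel for contact.

{"api": "arm_command", "payload": {"linear": [[0, 0, 0.5], [0, 0, 0.4], [0, 0, 0.2], [0, 0, 0.1], [0, 0, 0.1], [0, 0, 0.1], [0, 0, 0.1], [0, 0, 0.1], [0, 0, 0], [0, 0, 0]], "angular": [[0, 0, 0], [0, 0, 0], [0, 0, 0], [0, 0, 0], [0, 0, 0], [0, 0, 0], [0, 0, 0], [0, 0, 0], [0, 0, 0], [0, 0, 0]], "claw": [1, 1, 1, 1, 1, 1, 1, 1, 1, 1]}}

```text
time_s: 5.37
position: [0.4995, 0.0377, 0.1802]
orientation: [3.141, 0.067, -0.0]
force: [-0.1, 0.3, 0.1]
finger_gap: 0.0001
gripper_force: 0.0
```

{"api": "arm_command", "payload": {"linear": [[0, 0, 0.1], [0, 0, 0.1], [0, 0, 0.1], [0, 0, 0], [0, 0, 0]], "angular": [[0, 0, 0], [0, 0, 0], [0, 0, 0], [0, 0, 0], [0, 0, 0]], "claw": [1, 1, 1, 1, 1]}}

```text
time_s: 5.78
position: [0.4996, 0.0377, 0.1774]
orientation: [3.141, 0.067, 0.0]
force: [0.1, 0.2, 1.3]
finger_gap: 0.0
gripper_force: 0.6
```

Light contact came at about 0.1775, which matches a button 2 mm below the rail top. I'll continue in small steps.

{"api": "arm_command", "payload": {"linear": [[0, 0, 0.1], [0, 0, 0.1], [0, 0, 0.1], [0, 0, 0], [0, 0, 0]], "angular": [[0, 0, 0], [0, 0, 0], [0, 0, 0], [0, 0, 0], [0, 0, 0]], "claw": [1, 1, 1, 1, 1]}}

```text
time_s: 6.2
position: [0.4994, 0.0377, 0.174]
orientation: [-3.141, -0.067, 0.001]
force: [0.2, -0.3, -0.4]
finger_gap: 0.0001
gripper_force: 0.0
```

{"api": "arm_command", "payload": {"linear": [[0, 0, 0], [0, 0, 0.1], [0, 0, 0]], "angular": [[0, 0, 0], [0, 0, 0], [0, 0, 0]], "claw": [1, 1, 1]}}

```text
time_s: 6.45
position: [0.4994, 0.0377, 0.1732]
orientation: [3.141, 0.067, -0.0]
force: [-1.8, 0.5, 3.9]
finger_gap: 0.0001
gripper_force: 1.6
```

{"api": "arm_command", "payload": {"linear": [[0, 0, 0], [0, 0, 0.1], [0, 0, 0]], "angular": [[0, 0, 0], [0, 0, 0], [0, 0, 0]], "claw": [1, 1, 1]}}

```text
time_s: 6.7
position: [0.4994, 0.0377, 0.1722]
orientation: [3.141, 0.067, -0.0]
force: [-1.5, 0.2, 2.5]
finger_gap: -0.0001
gripper_force: 1.8
```

It gives with a few newtons, so this is the button. I'll press it to the bottom and hold briefly.

{"api": "arm_command", "payload": {"linear": [[0, 0, 0.1], [0, 0, 0.05], [0, 0, 0], [0, 0, 0]], "angular": [[0, 0, 0], [0, 0, 0], [0, 0, 0], [0, 0, 0]], "claw": [1, 1, 1, 1]}}

```text
time_s: 7.03
position: [0.4995, 0.0377, 0.1711]
orientation: [3.141, 0.067, -0.0]
force: [-3.0, -1.1, 7.0]
finger_gap: -0.0
gripper_force: 3.8
```

Run:
```python
from h import *
for n in ("scene","top"):
    p=r.get_image(n); W=cloud(p); W0=np.load(n+"_W.npy")
    for y in(-.15,-.08,.1,.15):
        m=(abs(W[...,1]-y)<.02)&(W[...,0]>.56)&(W[...,0]<.75)
        print(n,y,np.nanpercentile(W[m][:,2],[10,50,90,98]).round(3))
s=r.state();print(s["position"],s["force"])
```

```text
scene -0.15 [0.194 0.25  0.304 0.314]
scene -0.08 [0.19  0.248 0.303 0.315]
scene 0.1 [0.076 0.223 0.299 0.314]
scene 0.15 [0.073 0.224 0.298 0.313]
top -0.15 [0.018 0.257 0.309 0.318]
top -0.08 [0.016 0.256 0.31  0.319]
top 0.1 [0.194 0.273 0.312 0.319]
top 0.15 [0.072 0.266 0.311 0.319]
[0.49947094 0.03770224 0.17107581] [-2.85549663 -0.76738506  7.68180984]
```

The lid is rising. To make sure the button is fully down, I'll press slightly more before retracting.

{"api": "arm_command", "payload": {"linear": [[0, 0, 0.1], [0, 0, 0], [0, 0, 0]], "angular": [[0, 0, 0], [0, 0, 0], [0, 0, 0]], "claw": [1, 1, 1]}}

```text
time_s: 7.38
position: [0.4995, 0.0377, 0.1709]
orientation: [3.14, 0.066, 0.001]
force: [-7.1, -1.4, 16.2]
finger_gap: -0.0001
gripper_force: 8.2
```

It has bottomed: force rose to 16 N with almost no motion. Now I'll retract straight up, then back.

{"api": "arm_command", "payload": {"linear": [[0, 0, -0.5], [0, 0, -1], [0, 0, -1.5], [0, 0, -2], [-1, 0, -2], [-1.5, 0, -2], [-1.5, 0, -1.5], [-1, 0, -1], [0, 0, 0], [0, 0, 0]], "angular": [[0, 0, 0], [0, 0, 0], [0, 0, 0], [0, 0, 0], [0, 0, 0], [0, 0, 0], [0, 0, 0], [0, 0, 0], [0, 0, 0], [0, 0, 0]], "claw": [1, 1, 1, 1, 1, 1, 1, 1, 1, 1]}}

```text
time_s: 8.22
position: [0.45, 0.0355, 0.2854]
orientation: [3.14, 0.066, 0.003]
force: [0.7, 0.2, -0.7]
finger_gap: 0.0
gripper_force: 0.0
```

{"api": "arm_command", "payload": {"linear": [[0, 0, 0], [0, 0, 0], [0, 0, 0], [0, 0, 0], [0, 0, 0], [0, 0, 0], [0, 0, 0], [0, 0, 0], [0, 0, 0], [0, 0, 0]], "angular": [[0, 0, 0], [0, 0, 0], [0, 0, 0], [0, 0, 0], [0, 0, 0], [0, 0, 0], [0, 0, 0], [0, 0, 0], [0, 0, 0], [0, 0, 0]], "claw": [1, 1, 1, 1, 1, 1, 1, 1, 1, 1]}}

```text
time_s: 9.05
position: [0.4496, 0.0356, 0.2848]
orientation: [3.141, 0.067, 0.0]
force: [0.8, 0.4, 0.1]
finger_gap: -0.0004
gripper_force: 0.0
```

{"api": "arm_command", "payload": {"linear": [[0, 0, 0], [0, 0, 0], [0, 0, 0], [0, 0, 0], [0, 0, 0], [0, 0, 0], [0, 0, 0], [0, 0, 0], [0, 0, 0], [0, 0, 0]], "angular": [[0, 0, 0], [0, 0, 0], [0, 0, 0], [0, 0, 0], [0, 0, 0], [0, 0, 0], [0, 0, 0], [0, 0, 0], [0, 0, 0], [0, 0, 0]], "claw": [1, 1, 1, 1, 1, 1, 1, 1, 1, 1]}}

```text
time_s: 9.88
position: [0.4496, 0.0356, 0.2848]
orientation: [3.141, 0.067, 0.0]
force: [0.4, 0.3, 0.0]
finger_gap: 0.0001
gripper_force: 0.0
```

Run:
```python
from h import *
s=r.state();print(s["position"],s["force"])
for n in ("scene","top"):
    p=r.get_image(n); W=cloud(p)
    m=(abs(W[...,1]+.08)<.03)&(W[...,0]>.6)&(W[...,0]<.8)&(W[...,2]>.2)
    q=W[m]; a=np.polyfit(q[:,2],q[:,0],1); print(n,m.sum(),"angle",np.arctan2(1,a[0]),q[:,2].max())
    cv2.imwrite(f"pics/{n}2.png",p["img"][...,::-1])
```

```text
[0.4496326  0.03559065 0.28478726] [0.44164991 0.3353839  0.00291076]
scene 1701 angle 1.969491476546421 0.37329530367091407
top 402 angle 1.9229753046621354 0.3720457222722179
```

View pics/scene2.png

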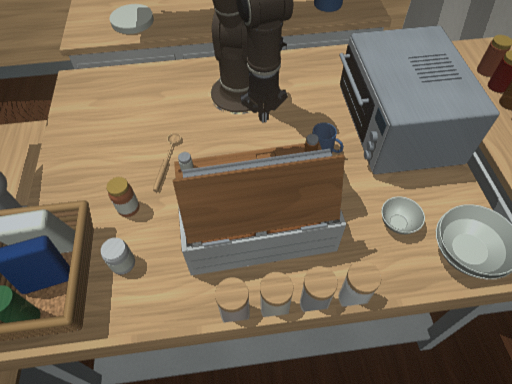

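The lid stands fully open at about 1.2 rad, with its top edge at z≈0.37. The pots, at (185,160) and (312,145), and the other things are in place, and the hand at (264,115) is clear. I'm handing the job in.

```bash
python3 -c "
from cell import r
print(r.finish_job())"
```

```text
the job is handed in; nothing more can be done
None
```

The button was pressed to its stop (peak reading about 16 N), the lid measured about 1.2 rad open, the hand is clear of everything, no pots or other things were visibly moved, and the job was handed in at about 10 s; no verdict was returned.

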